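# Close the indicator cartridge and show its sight glass to the inspection camera

## Robot

A 7-joint arm with a two-finger parallel gripper is mounted at the origin on a cart in front of the work surface, level with it; the furniture and walls round the work are solid. World frame = base frame: x ahead of the robot, y to its left, z up, the work surface at z = 0. Lengths are in mm, angles in rad, forces in N, time in s.
With the tool pointing down it reaches from about 400 to 875 mm from the base axis. Payload 6.5 kg.
Tool frame: the origin (TCP) lies at the very end of the fingers, on their centre line; the grasp point (between the pads) lies 19 mm behind it; x points along the fingers, y is the direction in which the jaws open and shut, and the axes are right-handed (so a half turn about x gives the same grasp; the last joint's range is limited). The gripper opens to 88 mm and grips with 3 to 60 N. Pads are 18 mm wide; open, the fingers measure 123 mm over their backs; the gripper's body (75 mm by 187 mm) begins 45 mm behind the grasp point.
Start: joints at [-1.39, 0.536, -0.004, 1.538, 0.003, 1.067, -0.071], TCP at [158.792, 630.298, 238.716] pointing down, gripper open.
Joint ranges: [-2.7, 2.7], [-0.37, 2.16], [-1.27, 1.26], [0.24, 2.4], [-1.31, 4.45], [0.19, 1.91], [-2.76, 2.76]. Speed limits (rad/s): [2.39, 2.39, 3.14, 3.14, 3.14, 3.14, 3.14].

## Interface

Orientations are given as a unit quaternion [w, x, y, z].
In Python, from station import get_state, snapshot, finish_job gives the robot as it stands. The module is installed in compiled form; this text tells all that it offers.
- The arm moves only by the shell command python3 -m inch 'ROWS' [FORCE]. ROWS is JSON, a list of rows, each an object with "claw": the closure, from 0 (fully open) to 1 (shut); "delta_pos": the shift along the world's x, y, z in cm, a list of three; "roll": the turn about the world's z in rad. In form: [{"claw": claw, "delta_pos": [x, y, z], "roll": roll}, ...]. A call has 1 to 8 rows; each row is the pose to reach, as a shift and turn from the pose commanded when the call began; what a row does not reach only later rows make up. A row lasts 1/8 s, in which the tool goes at most 62.5 mm and 10.7 degrees, less where a joint would pass 70% of its speed; a pose out of reach is approached as far as the arm can. A call with a gripper value outside its range is refused whole. The fingers move at their own pace and stop on an object; FORCE is the grip in N (left out, the last holds). Time passes only in rows, so rows that repeat a pose let the fingers close. It gives the time, the measured TCP pose, the force and the opening at its end, in the units of the state.
- get_state(): the state, without advancing time (a new reading comes with each control period).
- snapshot(name): name is "scene" or "top"; returns a dict with "color" (384x512x3 uint8, red, green, blue), "z_map" (384x512 float32, mm along the optical axis (not along the pixel's ray), 0 where there is no reading), "camera_matrix" (3x3 intrinsics, pixels), "world_to_cam" (4x4, takes a point from world to camera coordinates). Camera axes: x right, y down, z forward; pixel columns grow to the right and rows downward; lengths in mm; the calibration is good to about 2 mm. A picture is of the moment at which its call begins.
- finish_job(): hands the job in, once; it reports no verdict.
The state is a dict: "t": time; "qpos": joint angles; "joint_velocities": joint speeds; "tau": joint torques, N m; "ee_pos": TCP position; "tool_rot": TCP orientation; "force": force on the tool from outside, world axes, zero at the start; "moment": the same for the moment, N m; "finger_gap": finger opening in mm.
Only numpy, scipy, OpenCV 4.12 (cv2) and the standard library are available. Lean on these libraries where they do the work, as an engineer would, in place of code of your own. Each camera call takes 0.05 s, during which the arm holds its last target. There are 200 camera calls.

## Task

Screw the cap of the cartridge with the sight glass fully tight (clockwise) while it stands in its holder, then lift that cartridge out and present it to the inspection camera: the sight glass centred in front of the lens 100 mm away and facing it squarely, cap uppermost in the camera's picture, leaning as the camera leans. Finish holding it still there in the air, and do not touch the camera or disturb the other cartridge and the things lying about.

Things in the scene. Friction and masses are not known exactly. Their poses are not given: they have to be found in the camera images.
- cartridge: moisture-indicator cartridge, 0.25 kg (+-25 %), in one of the holder's sockets: aluminium foot 46 x 46 x 30 mm, then a round barrel, 43 mm diameter, up to 86 mm, then a round fluted black screw cap, 44 mm diameter, from 89 to 115 mm. A round metal sight glass, 25 mm across, sticks out of one side of the barrel. Origin: centre of its underside; z up through the cap, x towards the sight glass
- glass (a point): centre of the cartridge's sight-glass face, 29 mm out from the cartridge axis and 59 mm above its underside; axes those of the cartridge: x points straight out of the glass, z along the cartridge to its cap
- cartridge_cap_mid (a point): point on the axis of the cartridge's cap at mid-height, 102 mm above the underside of the cartridge (the height to grip the cap); its axes turn with the cap: x lies along the cap's raised rib
- cartridge_cap (a joint): how far the captive cap is unscrewed, rad: 0 = tight, at its stop, where the raised rib on the cap points the same way as the sight glass; grows counter-clockwise seen from above, to 1.5. Turn it clockwise to tighten (friction about 0.06 N m); it does not rise or sink, cannot come off, and the cartridge may be carried by it
- blank: the other cartridge in the holder, the same in size, foot, barrel and cap, but with no sight glass; not part of the job. Origin: centre of its underside
- holder: fixed grey block 90 x 210 x 26 mm lying on the table, with two square sockets 49 mm wide and 20 mm deep at y = -55 and +55 mm (floor 6 mm above its underside) that keep the cartridges from turning. Either cartridge may be in either socket. Origin: centre of its underside; y along its length
- camera_stand: inspection camera's stand: base 100 x 100 x 12 mm, round column 18 mm thick, 332 mm high; on it a clamp and a camera head, 42 mm square, that reaches out over the front, -x, of the base. Clamped: neither its height nor its tilt is to be changed. Origin: centre of the underside of the base
- lens (a point): centre of the front glass of the camera's lens (lens barrel 36 mm across). The camera looks along -x of this frame, somewhat downwards (10 to 30 degrees below level); y is level, z is the upper side of the picture
- focus (a point): the point in the air where the camera is sharp: 100 mm straight out of the lens along its line of sight; same axes as the lens
- flux_bottle: bystander, loose: small white bottle with a pointed nozzle, 41 mm wide, 112 high, origin under its centre
- filler_cap_a: bystander, loose: small tapered filler cap, 36 mm wide, 29 high, origin under its centre
- filler_cap_b: bystander, loose: another such small tapered filler cap, 36 mm wide, 29 high
- marker: bystander, loose: marker pen lying on the table, 130 mm long, 16 thick, origin at its underside, middle
Not all that is in view belongs to the job. What is shaped like the cartridge but blue is not meant.

How it is judged (in metres and radians):
On the way, in this order (a step that is already met when the one before it is completed fails the run):
1. the cap is screwed fully tight while the cartridge stands in its socket (value of joint cartridge_cap below 0.08 rad and z of cartridge in the frame of holder below 0.012 m), for 0.2 s.
2. the cartridge is lifted clear of the holder (height (world z) of cartridge above 0.06 m), for 0.1 s.
At the end, for the whole second after the job is handed in: Cap within 0.08 rad of tight; glass centre within 18 mm of the point 100 mm before the lens, facing it and unrolled within 0.2 rad each, cap up; cartridge over 50 mm above the table, gripped (over 1 N) and still (under 0.02 m/s, 0.15 rad/s) (value of joint cartridge_cap below 0.08 rad and distance between glass and focus below 0.018 m and angle between the x axis of glass and the x axis of lens, either way round below 0.2 rad and angle between the y axis of glass and the y axis of lens, either way round below 0.2 rad and x of lens in the frame of glass above 0.05 m and angle between cartridge's own z axis and vertical below 0.8 rad and height (world z) of cartridge above 0.05 m and contact force between cartridge and the fingers above 1 N and linear speed of cartridge below 0.02 m/s and angular speed of cartridge below 0.15 rad/s); the arm keeps its last pose, push and grip.
It fails at once if the inspection camera or its stand is touched (contact force between camera_stand and anything else above 1 N).
It fails at once if the other cartridge is moved by more than 15 mm or tipped (distance of blank from where it was at the start of the episode above 0.015 m or angle between blank's own z axis and vertical above 0.25 rad).
It fails at once if a bystander is pushed more than 20 mm (distance of any of flux_bottle, filler_cap_a, filler_cap_b, marker from where it was at the start of the episode above 0.02 m).
It also fails if it takes over 42 s, if anything falls off the work surface, if the arm or the gripper's body presses on something with over 40 N, if the wrist force passes 120 N, or if a joint passes its speed limit or range.

## Working session

There is one attempt and no reset: what is moved stays moved. The work goes in short steps, Python scripts to look and compute and a shell command to move; the robot and the scene stay as the last step left them, time stands still between calls to the robot, and variables do not carry over. Pictures are saved under pics/ and viewed, about 8 in all and at most 12, crops included, and the job is handed in when it is done.

```bash
mkdir -p pics
cat > h.py <<'E'
import numpy as np,cv2
from station import get_state,snapshot
def world(s):
    K=s["camera_matrix"];z=s["z_map"].astype(float);v,u=np.mgrid[:z.shape[0],:z.shape[1]]
    P=np.stack([(u-K[0,2])/K[0,0]*z,(v-K[1,2])/K[1,1]*z,z],-1)
    T=np.linalg.inv(s["world_to_cam"]);W=P@T[:3,:3].T+T[:3,3];W[z<=0]=np.nan
    return W
def save(n,im): cv2.imwrite("pics/"+n,cv2.cvtColor(im,cv2.COLOR_RGB2BGR))
E
python3 - <<'E'
from h import *
a=snapshot("scene");b=snapshot("top")
np.savez("s0.npz",**{k+n:s[k] for n,s in(("a",a),("b",b)) for k in s})
im=np.vstack([a["color"],b["color"]]);save("a.png",cv2.resize(a["color"],(800,600),interpolation=2));save("b.png",cv2.resize(b["color"],(800,600),interpolation=2))
print(get_state());print(np.linalg.inv(a["world_to_cam"]).round(2),np.linalg.inv(b["world_to_cam"]).round(2))
E
```

```text
{'t': 0.1, 'qpos': array([-1.39019731,  0.53708693, -0.00445181,  1.5387547 ,  0.00257647,
        1.06729919, -0.07120296]), 'joint_velocities': array([-3.70993091e-04, -2.40532778e-03,  1.72923300e-06, -4.01592499e-03,
       -6.15590852e-04,  6.98653322e-04,  3.21000683e-04]), 'tau': array([ 2.48140503e-03, -5.72078955e+01,  9.93638299e-01, -2.52230430e+01,
       -5.62475366e-02,  1.34836385e-02,  5.22949654e-05]), 'ee_pos': array([158.65972819, 629.77363467, 237.93645676]), 'tool_rot': array([ 0.70169616,  0.08646707,  0.70176919, -0.08755538]), 'force': array([ 0.57317733, -0.14168847,  0.09063964]), 'moment': array([-0.02307739,  0.0114576 ,  0.03699805]), 'finger_gap': 88.41005164262988}
[[ 7.6000e-01 -4.9000e-01  4.2000e-01  1.7588e+02]
 [-6.5000e-01 -5.7000e-01  5.1000e-01 -3.1564e+02]
 [-1.0000e-02 -6.6000e-01 -7.5000e-01  8.6869e+02]
 [ 0.0000e+00  0.0000e+00  0.0000e+00  1.0000e+00]] [[ 3.00000e-02 -1.00000e+00  7.00000e-02  5.02690e+02]
 [-1.00000e+00 -2.00000e-02  2.00000e-02  1.47070e+02]
 [-2.00000e-02 -7.00000e-02 -1.00000e+00  1.21715e+03]
 [ 0.00000e+00  0.00000e+00  0.00000e+00  1.00000e+00]]
```

View pics/a.png

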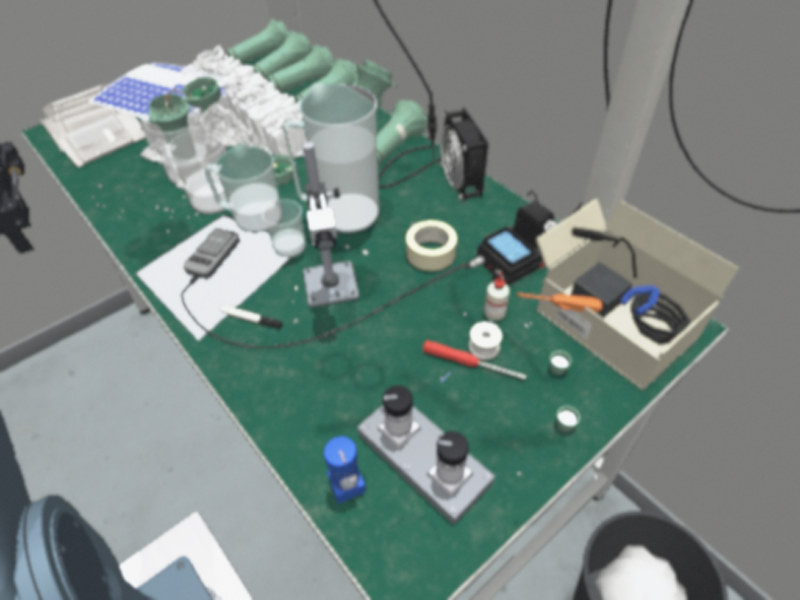

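View pics/b.png

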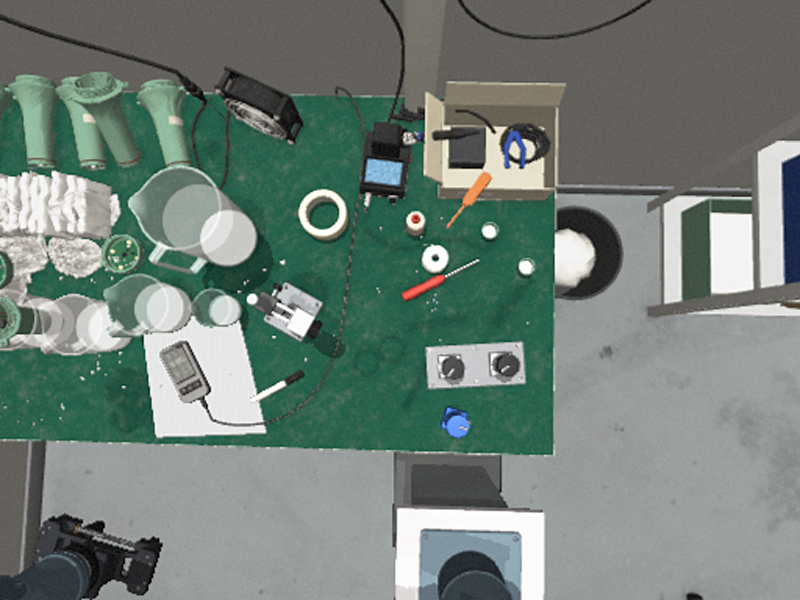

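Run:
```python
from h import *
d=np.load("s0.npz")
A=d["colora"];B=d["colorb"]
s=lambda n:{k:d[k+n] for k in("z_map","camera_matrix","world_to_cam")}
Wa,Wb=world(s("a")),world(s("b"))
# crops
c1=cv2.resize(A[235:335,200:330],(520,400),interpolation=cv2.INTER_CUBIC)
c2=cv2.resize(B[210:285,265:345],(426,400),interpolation=cv2.INTER_CUBIC)
c3=cv2.resize(A[85:200,185:240],(191,400),interpolation=cv2.INTER_CUBIC)
c4=cv2.resize(B[170:240,150:225],(200,187),interpolation=cv2.INTER_CUBIC)
# views
top=np.hstack([c1,c3]); save("c1.png",top)
bot=np.hstack([c2,cv2.resize(B[170:240,150:230],(374,400)[:2],interpolation=cv2.INTER_CUBIC)]);save("c2.png",bot)
def P(W,u,v): return W[int(v*.64),int(u*.64)].round(0)
for n,u,v in[("capL",452,368),("capR",505,364),("holder mid",478,366),("hTL",430,350),("hTR",521,346),("hBL",432,385),("hBR",522,381),("blue",455,420),("stand",290,315),("bottle",415,222),("fa",489,230),("fb",526,267),("marker",275,386)]: print("top",n,P(Wb,u,v))
for n,u,v in[("capL",398,395),("capR",452,442)]: print("sc",n,P(Wa,u,v))
# stand region points from both
for W in(Wa,Wb):
  m=(abs(W[...,0]-500)<150)&(W[...,1]>250)&(W[...,1]<520)&(W[...,2]>150)
  v,u=np.nonzero(m)
  print(len(u), np.c_[u,v,W[m]].round(0).astype(int)[::max(1,len(u)//45)].tolist())
```

```text
top capL [461.  55. 121.]
top capR [473. -50. 120.]
top holder mid [462.  -7.  23.]
top hTL [493.  95.  27.]
top hTR [ 508. -101.   22.]
top hBL [419.  90.  26.]
top hBR [ 434. -104.   28.]
top blue [358.  46. 111.]
top stand [563. 404.  27.]
top bottle [761. 136.  80.]
top fa [761. -27.  17.]
top fb [ 683. -110.   20.]
top marker [406. 431.  15.]
sc capL [464.  58. 118.]
sc capR [472. -52. 120.]
834 [[197, 91, 576, 409, 330], [197, 94, 568, 396, 331], [195, 97, 560, 395, 327], [198, 99, 566, 392, 319], [195, 102, 561, 402, 308], [199, 104, 568, 394, 303], [196, 107, 561, 400, 293], [200, 109, 567, 391, 290], [197, 112, 561, 399, 278], [201, 114, 568, 392, 273], [200, 117, 566, 396, 262], [207, 118, 590, 403, 242], [199, 120, 562, 397, 254], [204, 121, 574, 393, 246], [205, 122, 575, 391, 244], [206, 123, 573, 383, 246], [207, 124, 575, 382, 242], [204, 125, 568, 385, 241], [200, 126, 557, 388, 242], [201, 127, 559, 387, 238], [205, 128, 564, 375, 239], [197, 130, 550, 395, 228], [202, 131, 553, 374, 236], [207, 132, 561, 362, 235], [200, 134, 543, 370, 233], [207, 135, 550, 347, 240
[... 1143 characters left out ...]
169, 199, 557, 402, 243], [182, 199, 559, 371, 221], [170, 200, 554, 400, 242], [187, 200, 556, 354, 232], [173, 201, 552, 393, 234], [190, 201, 553, 344, 240], [180, 202, 550, 373, 235], [196, 202, 551, 327, 237], [186, 203, 547, 355, 240], [199, 203, 548, 320, 229], [190, 204, 544, 343, 240], [184, 205, 541, 361, 236], [197, 205, 542, 325, 233], [188, 206, 539, 349, 236], [201, 206, 541, 316, 217], [191, 207, 536, 342, 233], [204, 207, 538, 307, 220], [194, 208, 534, 332, 236], [184, 209, 530, 359, 241], [197, 209, 531, 325, 230], [189, 210, 528, 346, 237], [202, 210, 529, 312, 219], [196, 211, 526, 328, 227], [193, 212, 522, 336, 232], [192, 213, 520, 338, 233], [197, 214, 517, 328, 212]]
```

View pics/c1.png

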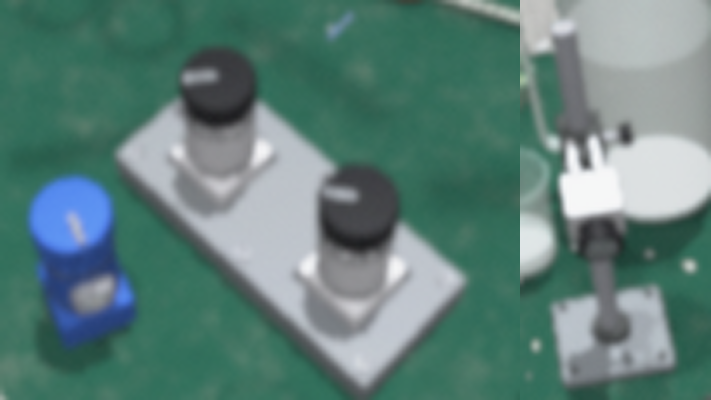

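View pics/c2.png

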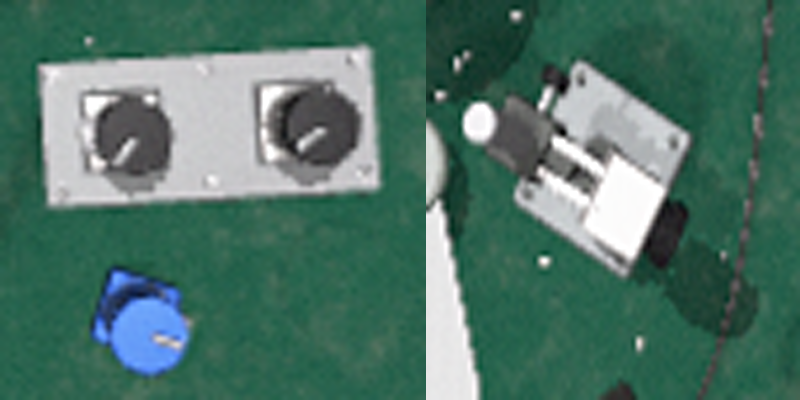

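Run:
```python
from h import *
d=np.load("s0.npz")
A=d["colora"];B=d["colorb"]
s=lambda n:{k:d[k+n] for k in("z_map","camera_matrix","world_to_cam")}
Wa,Wb=world(s("a")),world(s("b"))
c=B[222:248,272:340]; save("d.png",cv2.resize(c,(790,302),interpolation=cv2.INTER_CUBIC))
for r in range(228,242,2):
  print(r,[tuple(Wb[r,u].round(0).astype(int)) for u in range(276,290,2)],'|',[tuple(Wb[r,u].round(0).astype(int)) for u in range(312,324,2)])
# head top: white points
for W,C in((Wa,A),(Wb,B)):
  m=(abs(W[...,0]-535)<40)&(abs(W[...,1]-345)<45)&(W[...,2]>205)&(C.min(-1)>150)
  p=W[m];  
  for _ in range(4):
    X=np.c_[p[:,:2],np.ones(len(p))];k=np.linalg.lstsq(X,p[:,2],rcond=None)[0];r=p[:,2]-X@k;p=p[abs(r)<2.5*max(r.std(),1)]
  print(len(p),p.mean(0).round(1),p.min(0).round(),p.max(0).round(),k[:2].round(3),"tilt",np.degrees(np.arctan(np.hypot(*k[:2]))),"dir",np.degrees(np.arctan2(-k[1],-k[0])))
```

```text
228 [(np.int64(479), np.int64(92), np.int64(26)), (np.int64(480), np.int64(85), np.int64(22)), (np.int64(480), np.int64(77), np.int64(11)), (np.int64(480), np.int64(72), np.int64(33)), (np.int64(480), np.int64(65), np.int64(28)), (np.int64(481), np.int64(59), np.int64(44)), (np.int64(482), np.int64(58), np.int64(110))] | [(np.int64(483), np.int64(-30), np.int64(24)), (np.int64(483), np.int64(-35), np.int64(39)), (np.int64(483), np.int64(-40), np.int64(46)), (np.int64(484), np.int64(-41), np.int64(79)), (np.int64(485), np.int64(-42), np.int64(112)), (np.int64(485), np.int64(-47), np.int64(120))]
230 [(np.int64(473), np.int64(91), np.int64(28)), (np.int64(473), np.int64(85), np.int64(24)), (np.int64(473), np.int64(77), np.int64(11)), (np.int64(474), np.int64(72), np.int64(35)), (np.int64(475), np.int64(69), np.int64(86)), (np.int64(476), np.int64(65), np.int64(118)), (np.int64(476), np.int64(58), np.int64(120))] | [(np.int64(476), np.int64(-30), np.int64(27)), (np.int64(476), np.int64(-36), np.int64(32)), (np.int64(477), np.int64(-37), np.int64(66)), (np.int64(478), np.int64(-37), np.i
[... 2663 characters left out ...]
, (np.int64(440), np.int64(71), np.int64(34)), (np.int64(440), np.int64(64), np.int64(35)), (np.int64(445), np.int64(64), np.int64(122)), (np.int64(445), np.int64(58), np.int64(124))] | [(np.int64(442), np.int64(-31), np.int64(24)), (np.int64(443), np.int64(-37), np.int64(27)), (np.int64(442), np.int64(-45), np.int64(22)), (np.int64(443), np.int64(-51), np.int64(23)), (np.int64(443), np.int64(-57), np.int64(29)), (np.int64(443), np.int64(-64), np.int64(25))]
259 [541.6 346.1 236.1] [513. 315. 227.] [574. 389. 244.] [0.053 0.09 ] tilt 5.960778872367876 dir -120.65745010065908
255 [544.  346.9 236.1] [517. 317. 226.] [572. 388. 245.] [0.024 0.092] tilt 5.432193040535265 dir -104.91438800182459
```

View pics/d.png

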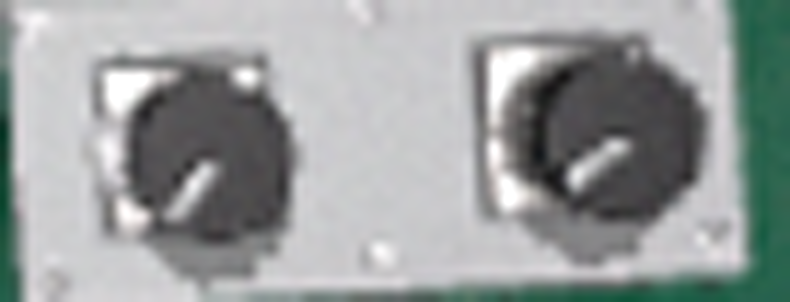

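Run:
```python
from h import *
d=np.load("s0.npz")
A=d["colora"];B=d["colorb"]
s=lambda n:{k:d[k+n] for k in("z_map","camera_matrix","world_to_cam")}
Wa,Wb=world(s("a")),world(s("b"))
c=np.array([568,396.]);a=np.radians(-117.5);e=np.array([np.cos(a),np.sin(a)]);f=np.array([-e[1],e[0]])
for W,C in((Wa,A),(Wb,B)):
  q=W[...,:2]-c;S=q@e;L=q@f
  m=(S>15)&(S<140)&(abs(L)<35)&(W[...,2]>130)
  br=C.mean(-1)
  for lo in range(15,140,6):
    k=m&(S>=lo)&(S<lo+6)
    if k.sum(): print(lo,k.sum(),"z",np.percentile(W[...,2][k],[5,25,50,75,95]).round(),"L",np.percentile(L[k],[5,50,95]).round(),"br",np.percentile(br[k],[10,50,90]).round())
  print()
# cap centre
for W in (Wa,Wb):
  k=(np.hypot(W[...,0]-461,W[...,1]-53)<35)&(W[...,2]>108);print(W[k].mean(0),W[k].min(0),W[k].max(0))
u,v=[(x*.64) for x in (1,1)]
c2=cv2.resize(A[125:175,185:225],(480,600),interpolation=cv2.INTER_CUBIC);save("e.png",c2)
```

```text
15 12 z [238. 239. 240. 241. 242.] L [-11.  -1.  10.] br [129. 212. 237.]
21 29 z [229. 232. 237. 239. 240.] L [-13.  -2.  11.] br [109. 199. 239.]
27 23 z [226. 229. 233. 236. 238.] L [-12.   1.  14.] br [106. 219. 238.]
33 9 z [233. 234. 235. 236. 237.] L [-10.   6.  11.] br [232. 240. 241.]
39 2 z [233. 234. 234. 234. 234.] L [-10.  -1.   7.] br [243. 244. 244.]
45 10 z [237. 239. 240. 241. 242.] L [-19.  -0.  18.] br [237. 242. 245.]
51 35 z [236. 239. 240. 241. 242.] L [-18.  -1.  17.] br [244. 246. 247.]
57 31 z [235. 237. 238. 239. 240.] L [-19.  -2.  16.] br [244. 247. 247.]
63 40 z [232. 234. 236. 237. 239.] L [-19.   1.  19.] br [241. 247. 247.]
69 44 z [200. 210. 233. 235. 237.] L [-20.  -0.  18.] br [ 96. 246. 247.]
75 71 z [212. 221. 226. 232. 234.] L [-20.  -1.  19.] br [102. 152. 246.]
81 46 z [217. 221. 225. 230. 232.] L [-13.   1.  14.] br [ 54.  88. 218.]
87 34 z [190. 195. 199. 218. 222.] L [-17.  -2.  14.] br [51. 68. 86.]
93 75 z [200. 208. 214. 219. 223.] L [-15.  -1.  14.] br [49. 70. 86.]
99 8 z [214. 215. 218. 222. 223.] L [-9.  2. 11.] br [58. 68. 87.]

15 2
[... 566 characters left out ...]
r [251. 252. 253.]
63 34 z [232. 234. 235. 237. 238.] L [-17.   2.  20.] br [249. 251. 253.]
69 34 z [230. 232. 233. 234. 236.] L [-17.   3.  20.] br [247. 251. 254.]
75 37 z [218. 228. 231. 232. 234.] L [-17.   1.  19.] br [133. 253. 255.]
81 25 z [208. 215. 220. 223. 224.] L [-13.   3.  16.] br [25. 37. 46.]
87 26 z [210. 216. 219. 222. 225.] L [-14.   2.  17.] br [28. 37. 42.]
93 19 z [215. 219. 221. 222. 225.] L [-11.   1.  13.] br [27. 34. 44.]

[456.64764043  49.388559   119.07885567] [435.98486768  30.22069359 108.22763268] [481.71150919  72.97475585 124.41531254]
[460.54278318  53.4009009  120.08385019] [439.09070033  32.84193785 109.94318676] [482.35122464  74.04932237 127.783625  ]
```

View pics/e.png

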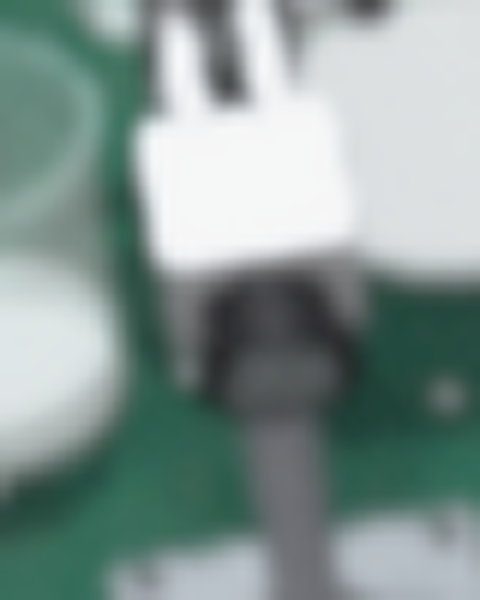

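The rival candidates, with pixels in the 800x600 scene view, are:
- the left black-capped cartridge at (398,410)
- the right black-capped cartridge at (452,460)
- the blue decoy at (343,470)

The left one has a glass protruding at about z 72 towards +y in the top view; the right one has none. I choose the left: axis about (460,52), glass yaw about 94.4°, cap about 0.85 rad open. The camera looks at yaw -117.5° and about 17.5° downwards, which puts the focus at about (480,225,175).

```bash
python3 -m inch '[{"claw":0,"delta_pos":[8,-15,0],"roll":-0.1},{"claw":0,"delta_pos":[16,-30,0],"roll":-0.2},{"claw":0,"delta_pos":[23,-45,0],"roll":-0.3},{"claw":0,"delta_pos":[30.1,-57.8,0],"roll":-0.35},{"claw":0,"delta_pos":[30.1,-57.8,0],"roll":-0.35},{"claw":0,"delta_pos":[30.1,-57.8,0],"roll":-0.35},{"claw":0,"delta_pos":[30.1,-57.8,0],"roll":-0.35},{"claw":0,"delta_pos":[30.1,-57.8,0],"roll":-0.35}]' 20
```

```text
t: 1.1
ee_pos: [390.4, 185.0, 238.8]
tool_rot: [0.676, 0.208, 0.676, -0.208]
force: [1.3, 0.3, 0.3]
finger_gap: 88.1
```

```bash
python3 -m inch '[{"claw":0,"delta_pos":[3,-6,0],"roll":0},{"claw":0,"delta_pos":[6.9,-13.2,0],"roll":0},{"claw":0,"delta_pos":[6.9,-13.2,0],"roll":0},{"claw":0,"delta_pos":[6.9,-13.2,0],"roll":0},{"claw":0,"delta_pos":[6.9,-13.2,0],"roll":0}]'
```

```text
t: 1.72
ee_pos: [458.2, 56.0, 238.5]
tool_rot: [0.676, 0.207, 0.676, -0.207]
force: [0.6, 0.8, 1.0]
finger_gap: 88.2
```

```bash
python3 -m inch '[{"claw":0,"delta_pos":[0.2,-0.3,-6],"roll":0},{"claw":0,"delta_pos":[0.2,-0.3,-12],"roll":0},{"claw":0,"delta_pos":[0.2,-0.3,-15],"roll":0},{"claw":0,"delta_pos":[0.2,-0.3,-15],"roll":0},{"claw":1,"delta_pos":[0.2,-0.3,-15],"roll":0},{"claw":1,"delta_pos":[0.2,-0.3,-15],"roll":0},{"claw":1,"delta_pos":[0.2,-0.3,-15],"roll":0},{"claw":1,"delta_pos":[0.2,-0.3,-15],"roll":0}]' 20
```

```text
t: 2.72
ee_pos: [461.2, 52.0, 89.2]
tool_rot: [0.676, 0.208, 0.676, -0.208]
force: [0.1, -0.5, 0.9]
finger_gap: 50.3
```

```bash
python3 -m inch '[{"claw":1,"delta_pos":[0,0,0],"roll":0},{"claw":1,"delta_pos":[0,0,0],"roll":0}]' 20
```

```text
t: 2.98
ee_pos: [461.2, 52.1, 89.0]
tool_rot: [0.676, 0.208, 0.676, -0.208]
force: [1.0, 0.1, 3.0]
finger_gap: 43.2
```

Gripped (43.2 mm). Now I turn it clockwise, watching the moment.

```bash
python3 -m inch '[{"claw":1,"delta_pos":[0,0,0],"roll":-0.12},{"claw":1,"delta_pos":[0,0,0],"roll":-0.24},{"claw":1,"delta_pos":[0,0,0],"roll":-0.36},{"claw":1,"delta_pos":[0,0,0],"roll":-0.48},{"claw":1,"delta_pos":[0,0,0],"roll":-0.6},{"claw":1,"delta_pos":[0,0,0],"roll":-0.6}]'; python3 -c "
from station import get_state as g;s=g();print(s['moment'],s['tool_rot'])"
```

```text
t: 3.72
ee_pos: [460.8, 51.4, 88.9]
tool_rot: [0.584, 0.399, 0.584, -0.399]
force: [-1.0, -0.7, 5.5]
finger_gap: 43.1
[-0.27232305  0.29998956 -0.04603759] [ 0.58394965  0.39863917  0.58384252 -0.39902071]
```

```bash
python3 -m inch '[{"claw":1,"delta_pos":[0,0,0],"roll":-0.1},{"claw":1,"delta_pos":[0,0,0],"roll":-0.2},{"claw":1,"delta_pos":[0,0,0],"roll":-0.3},{"claw":1,"delta_pos":[0,0,0],"roll":-0.3}]'; python3 -c "
from station import get_state as g;s=g();print(s['moment'],s['tool_rot'])"
```

```text
t: 4.22
ee_pos: [460.6, 51.4, 88.9]
tool_rot: [0.518, 0.481, 0.518, -0.482]
force: [-1.6, -1.4, 5.5]
finger_gap: 43.5
[-0.3429236   0.45697906 -0.0494669 ] [ 0.51777661  0.48126622  0.51784749 -0.48179269]
```

```bash
python3 -m inch '[{"claw":1,"delta_pos":[0,0,0],"roll":-0.08},{"claw":1,"delta_pos":[0,0,0],"roll":-0.15},{"claw":1,"delta_pos":[0,0,0],"roll":-0.15}]'; python3 -c "
from station import get_state as g;s=g();print(s['moment'],s['tool_rot'])"
```

```text
t: 4.6
ee_pos: [460.3, 51.6, 88.7]
tool_rot: [-0.481, -0.518, -0.481, 0.519]
force: [-2.1, -1.3, 4.8]
finger_gap: 43.0
[-0.24588555  0.48673747  0.33166038] [-0.48070128 -0.51801791 -0.48098244  0.51888305]
```

Run:
```python
from h import *
s=snapshot("scene");save("f.png",cv2.resize(s["color"][235:305,220:290],(600,600),interpolation=cv2.INTER_CUBIC))
```

```text
(no output)
```

View pics/f.png

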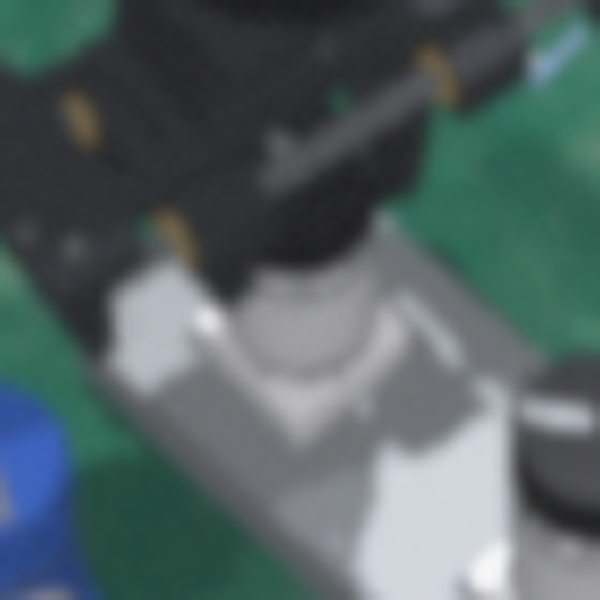

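```bash
python3 -m inch '[{"claw":1,"delta_pos":[0,0,0],"roll":-0.06},{"claw":1,"delta_pos":[0,0,0],"roll":-0.06},{"claw":1,"delta_pos":[0,0,0],"roll":-0.06}]'; python3 -c "
from station import get_state as g;s=g();print(s['moment'],s['tool_rot'])"
python3 -m inch '[{"claw":0.3,"delta_pos":[0,0,0],"roll":-0.06},{"claw":0.3,"delta_pos":[0,0,0],"roll":-0.06},{"claw":0.3,"delta_pos":[0,0,0],"roll":0.07},{"claw":0.3,"delta_pos":[0,0,0],"roll":0.15},{"claw":1,"delta_pos":[0,0,0],"roll":0.15},{"claw":1,"delta_pos":[0,0,0],"roll":0.15},{"claw":1,"delta_pos":[0,0,0],"roll":0.15},{"claw":1,"delta_pos":[0,0,0],"roll":0.15}]' 15; python3 -c "
from station import get_state as g;s=g();print(s['moment'],s['tool_rot'])"
```

```text
t: 5.03
ee_pos: [460.3, 51.6, 88.7]
tool_rot: [-0.465, -0.532, -0.465, 0.533]
force: [-2.5, -2.1, 5.4]
finger_gap: 42.9
[-0.43696281  0.59091425  0.44784066] [-0.4651652  -0.53201808 -0.46549016  0.53281987]
t: 6.02
ee_pos: [460.7, 51.9, 88.7]
tool_rot: [0.503, 0.496, 0.503, -0.497]
force: [-1.0, 0.2, 1.2]
finger_gap: 43.3
[-0.10685701  0.13591912 -0.01234512] [ 0.50341656  0.49647026  0.50344672 -0.49661902]
```

```bash
python3 -m inch '[{"claw":1,"delta_pos":[0,0,0.7],"roll":0},{"claw":1,"delta_pos":[0,0,1.4],"roll":0},{"claw":1,"delta_pos":[0,0,1.4],"roll":0},{"claw":1,"delta_pos":[0.05,-0.6,1.4],"roll":0},{"claw":1,"delta_pos":[0.1,-1.2,1.4],"roll":0},{"claw":1,"delta_pos":[0.15,-1.8,1.4],"roll":0},{"claw":1,"delta_pos":[0.15,-1.8,1.4],"roll":0}]'
cat > look.py <<'E'
import sys
from h import *
n=sys.argv[1];u0,u1,v0,v1=map(int,sys.argv[2:6])
s=snapshot("scene");c=s["color"][v0:v1,u0:u1];k=min(800/c.shape[1],600/c.shape[0]);save(n,cv2.resize(c,None,fx=k,fy=k,interpolation=cv2.INTER_CUBIC));print(get_state()["moment"])
E
python3 look.py g.png 215 295 230 305
```

```text
t: 6.9
ee_pos: [462.2, 33.2, 102.7]
tool_rot: [0.503, 0.497, 0.503, -0.497]
force: [0.1, 1.4, -1.8]
finger_gap: 43.4
[0.13818178 0.28049655 0.00238552]
```

View pics/g.png

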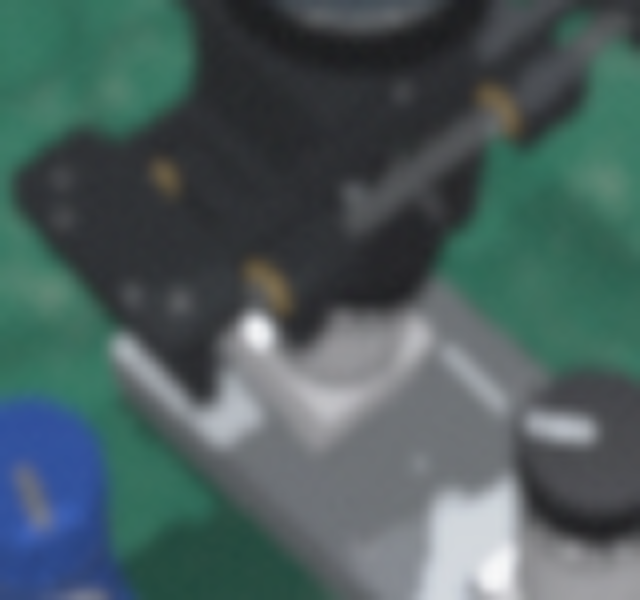

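It is pivoting in the grip with very little force. I'll tilt it further, then grip harder and lift.

```bash
python3 -m inch '[{"claw":1,"delta_pos":[0.05,-0.5,0],"roll":0},{"claw":1,"delta_pos":[0.1,-1.0,0],"roll":0},{"claw":1,"delta_pos":[0.12,-1.4,0],"roll":0},{"claw":1,"delta_pos":[0.12,-1.4,0],"roll":0},{"claw":1,"delta_pos":[0.12,-1.4,0],"roll":0}]'
python3 -m inch '[{"claw":1,"delta_pos":[0,0,0],"roll":0},{"claw":1,"delta_pos":[0,0,0],"roll":0},{"claw":1,"delta_pos":[0,0,3],"roll":0},{"claw":1,"delta_pos":[0,0,7],"roll":0},{"claw":1,"delta_pos":[0,0,12],"roll":0},{"claw":1,"delta_pos":[0,0,15],"roll":0},{"claw":1,"delta_pos":[0,0,15],"roll":0}]' 40
```

```text
t: 7.58
ee_pos: [463.6, 19.9, 102.7]
tool_rot: [0.504, 0.497, 0.503, -0.496]
force: [-1.0, 1.8, -1.3]
finger_gap: 43.4
t: 8.45
ee_pos: [465.1, 19.9, 254.4]
tool_rot: [0.504, 0.498, 0.503, -0.495]
force: [-0.1, -0.3, -2.8]
finger_gap: 42.8
```

```bash
python3 -m inch '[{"claw":1,"delta_pos":[-0.5,2.5,0],"roll":-0.1},{"claw":1,"delta_pos":[-1,5,0],"roll":-0.2},{"claw":1,"delta_pos":[-1.5,7.5,-1],"roll":-0.3},{"claw":1,"delta_pos":[-2,10,-2],"roll":-0.4},{"claw":1,"delta_pos":[-2.7,12.5,-4],"roll":-0.5},{"claw":1,"delta_pos":[-2.7,12.5,-5],"roll":-0.557},{"claw":1,"delta_pos":[-2.7,12.5,-5],"roll":-0.557},{"claw":1,"delta_pos":[-2.7,12.5,-5],"roll":-0.557}]'
cat > meas.py <<'E'
from h import *
s=get_state();p=s["ee_pos"];print(p.round(1),s["tool_rot"].round(3))
a=snapshot("scene");b=snapshot("top");np.savez("s1.npz",**{k+n:q[k] for n,q in(("a",a),("b",b)) for k in q})
import sys
yaw=np.radians(float(sys.argv[1]));u=np.array([np.cos(yaw),np.sin(yaw),0]);w=np.array([-u[1],u[0],0])
G=p+[0,0,19]
for n,q in(("a",a),("b",b)):
  W=world(q);R=W-G;g=R@u;l=R@w;z=R[...,2]
  m=(abs(l)<26)&(g>-40)&(g<75)&(z<-22)&(z>-115)
  v,uu=np.nonzero(m);print(n,len(v),uu.min(),uu.max(),v.min(),v.max())
  for lo in range(-115,-20,7):
    k=m&(z>=lo)&(z<lo+7)
    if k.sum()>3: print(lo+3,k.sum(),"g",np.percentile(g[k],[5,50,95]).round(),"l",np.percentile(l[k],[5,50,95]).round())
save("m%.0f.png"%(s["t"]*10),np.hstack([cv2.resize(a["color"][140:290,180:300],(400,500),interpolation=2),cv2.resize(b["color"][170:270,200:280],(400,500),interpolation=2)]));print("m%.0f.png"%(s["t"]*10))
E
python3 meas.py 62.5
```

```text
t: 9.45
ee_pos: [437.0, 143.7, 202.9]
tool_rot: [0.348, 0.616, 0.347, -0.616]
force: [0.1, -0.3, -2.5]
finger_gap: 42.8
[437.  143.7 202.9] [ 0.348  0.616  0.347 -0.616]
a 269 210 230 216 233
-105 4 g [6. 8. 8.] l [-8. -5. 10.]
-98 16 g [4. 5. 7.] l [-17.   2.  21.]
-91 22 g [2. 3. 5.] l [-16.   4.  22.]
-84 16 g [-0.  1.  3.] l [-17.   4.  20.]
-77 59 g [-2.  2. 11.] l [-20.  -0.  23.]
-70 30 g [-2.  4. 27.] l [-21.   3.  23.]
-63 21 g [-5.  0. 16.] l [-21.   4.  21.]
-56 20 g [-6. -3.  4.] l [-17.  -0.  18.]
-49 19 g [-9. -4.  6.] l [-15.   3.  20.]
-42 16 g [-11.  -8.   1.] l [-15.   2.  18.]
-35 20 g [-13. -10.  -2.] l [-15.   1.  19.]
-28 22 g [-16. -13.  -4.] l [-15.   1.  19.]
-21 4 g [-15. -14.  -1.] l [-7.  5. 21.]
b 38 247 256 228 233
-84 5 g [48. 50. 51.] l [-22. -16.  -8.]
-77 5 g [32. 47. 49.] l [-24. -20.  -6.]
-70 9 g [30. 44. 47.] l [-22. -18.  -9.]
-63 15 g [31. 38. 44.] l [-24. -19. -12.]
m94.png
```

```bash
python3 -m inch '[{"claw":1,"delta_pos":[0.6,1,-0.3],"roll":0},{"claw":1,"delta_pos":[1.2,2,-0.6],"roll":0},{"claw":1,"delta_pos":[1.8,3,-0.9],"roll":0},{"claw":1,"delta_pos":[2.3,4,-1.2],"roll":0},{"claw":1,"delta_pos":[2.7,4.7,-1.4],"roll":0},{"claw":1,"delta_pos":[2.7,4.7,-1.4],"roll":0},{"claw":1,"delta_pos":[2.7,4.7,-1.4],"roll":0},{"claw":1,"delta_pos":[2.7,4.7,-1.4],"roll":0}]'
python3 meas.py 62.5
```

```text
t: 10.55
ee_pos: [463.4, 191.5, 188.8]
tool_rot: [0.347, 0.616, 0.347, -0.616]
force: [-0.5, -0.5, -2.0]
finger_gap: 43.1
[463.4 191.5 188.8] [ 0.347  0.616  0.347 -0.616]
a 262 208 228 201 219
-98 18 g [4. 5. 8.] l [-19.   1.  23.]
-91 18 g [1. 3. 5.] l [-16.   1.  20.]
-84 19 g [-1.  1.  3.] l [-16.   4.  22.]
-77 58 g [-1.  2. 13.] l [-20.   2.  23.]
-70 24 g [-3.  4. 31.] l [-22.   2.  23.]
-63 25 g [-4.  1. 14.] l [-20.  -2.  20.]
-56 17 g [-7. -3.  9.] l [-14.   3.  21.]
-49 20 g [-8. -6.  3.] l [-17.   3.  20.]
-42 15 g [-11.  -8.   0.] l [-15.   2.  17.]
-35 18 g [-14. -10.  -1.] l [-15.  -1.  18.]
-28 19 g [-17. -13.  -3.] l [-12.   6.  19.]
-21 8 g [-17. -11.  -6.] l [-16.   2.  18.]Traceback (most recent call last):
  File "meas.py", line 10, in <module>
    v,uu=np.nonzero(m);print(n,len(v),uu.min(),uu.max(),v.min(),v.max())
                                      ~~~~~~^^
    return umr_minimum(a, axis, None, out, keepdims, initial, where)
ValueError: zero-size array to reduction operation minimum which has no identity
```

```bash
python3 - <<'E'
from h import *
# repeat lens/head estimate now from s1, plus a plane/line fit of head top in the plane of sight
d=np.load("s1.npz");s=lambda n:{k:d[k+n] for k in("z_map","camera_matrix","world_to_cam")}
c=np.array([568,396.]);a=np.radians(-117.5);e=np.array([np.cos(a),np.sin(a)]);f=np.array([-e[1],e[0]])
for n in "ab":
  W=world(s(n));q=W[...,:2]-c;S=q@e;L=q@f;z=W[...,2]
  m=(S>50)&(S<74)&(abs(L)<15)&(z>228)
  X=np.c_[S[m],L[m],np.ones(m.sum())];k=np.linalg.lstsq(X,z[m],rcond=None)[0];print(n,m.sum(),"pitch",np.degrees(np.arctan(-k[0])),"roll",np.degrees(np.arctan(k[1])))
  for lo in range(80,112,4):
    m=(S>=lo)&(S<lo+4)&(abs(L)<25)&(z>150)
    if m.sum(): print(lo,m.sum(),z[m].min().round(),z[m].max().round(),L[m].min().round(),L[m].max().round())
E
ls pics
```

```text
a 0 pitch -0.0 roll 0.0
b 95 pitch 15.847008224407812 roll -3.23754421134983
80 17 207.0 231.0 -10.0 17.0
84 17 206.0 226.0 -16.0 19.0
88 17 210.0 228.0 -16.0 17.0
92 16 210.0 224.0 -14.0 18.0
96 8 218.0 223.0 -10.0 13.0
a.png
b.png
c1.png
c2.png
d.png
e.png
f.png
g.png
m94.png
```

Run:
```python
from h import *
d=np.load("s0.npz");s=lambda n:{k:d[k+n] for k in("z_map","camera_matrix","world_to_cam")}
c=np.array([568,396.]);a=np.radians(-117.5);e=np.array([np.cos(a),np.sin(a)]);f=np.array([-e[1],e[0]])
for n in "ab":
  W=world(s(n));q=W[...,:2]-c;S=q@e;L=q@f;z=W[...,2];br=d["color"+n].min(-1)
  m=(S>46)&(S<82)&(abs(L)<30)&(z>226)&(br>200)
  r=cv2.minAreaRect(W[m][:,:2].astype(np.float32));print(n,m.sum(),r)
  m2=m&(S>52)&(S<74)&(abs(L)<15)
  X=np.c_[S[m2],L[m2],np.ones(m2.sum())];k=np.linalg.lstsq(X,z[m2],rcond=None)[0];print(k, "pitch",np.degrees(np.arctan(-k[0])))
  # side edges: slope of L extremes versus S
  B=[(np.mean(S[m&(S>=x)&(S<x+4)]),*np.percentile(L[m&(S>=x)&(S<x+4)],[4,96])) for x in range(50,74,4)]
  B=np.array(B);print([np.degrees(np.arctan(np.polyfit(B[:,0],B[:,i],1)[0])).round(1) for i in(1,2)], B[:,1:].mean(0))
s1=np.load("s1.npz");save("z.png",np.hstack([cv2.resize(s1["colora"][120:260,180:292],(400,500),interpolation=2),cv2.resize(s1["colorb"][160:260,150:230],(400,500),interpolation=2)]))
```

```text
a 183 ((538.3582763671875, 339.06591796875), (35.573570251464844, 40.70879364013672), 62.695091247558594)
[-3.41735330e-01  4.47323254e-02  2.58630499e+02] pitch 18.867110375506748
[np.float64(0.5), np.float64(3.5)] [-17.85636787  17.59850115]
b 184 ((539.7449951171875, 339.4474792480469), (33.58415985107422, 40.13288879394531), 63.773014068603516)
[-3.55980173e-01 -3.05216115e-02  2.59059100e+02] pitch 19.59472126989204
[np.float64(3.2), np.float64(0.2)] [-17.14213104  18.79761252]
```

View pics/z.png

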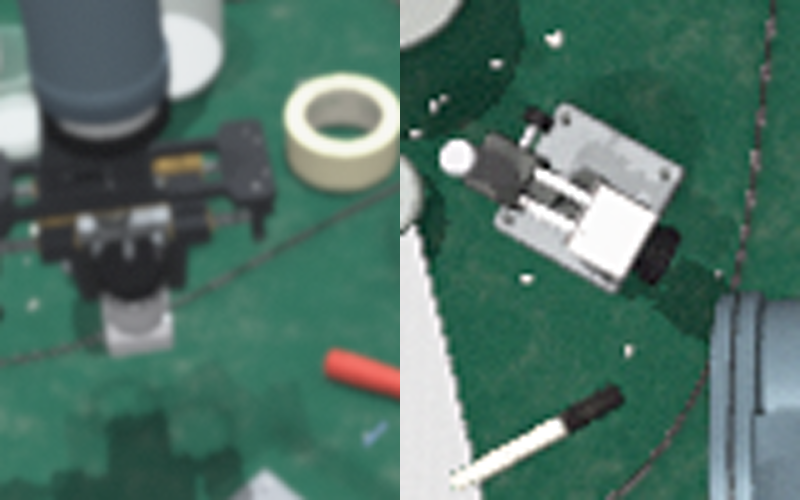

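The picture shows the cartridge hanging under the gripper, leaning, with its foot at about (137,330) in the left half, and the camera stand undisturbed at (610,230) in the right half. The better fit puts the camera pitch at about 18–19°, so the focus is slightly lower. I'll make a small correction, settle and hand in.

```bash
python3 -m inch '[{"claw":1,"delta_pos":[0.05,0.1,-0.3],"roll":0.01},{"claw":1,"delta_pos":[0.05,0.1,-0.3],"roll":0.01},{"claw":1,"delta_pos":[0.05,0.1,-0.3],"roll":0.01},{"claw":1,"delta_pos":[0.05,0.1,-0.3],"roll":0.01},{"claw":1,"delta_pos":[0.05,0.1,-0.3],"roll":0.01},{"claw":1,"delta_pos":[0.05,0.1,-0.3],"roll":0.01},{"claw":1,"delta_pos":[0.05,0.1,-0.3],"roll":0.01},{"claw":1,"delta_pos":[0.05,0.1,-0.3],"roll":0.01}]'
python3 meas.py 62.5 2>/dev/null | head -14; python3 -c "
from station import *
print(abs(get_state()['joint_velocities']).max());print(finish_job())"
```

```text
t: 11.65
ee_pos: [464.0, 192.9, 185.7]
tool_rot: [-0.351, -0.614, -0.351, 0.614]
force: [-0.1, 0.0, -2.4]
finger_gap: 42.7
[464.  192.9 185.7] [-0.351 -0.614 -0.351  0.614]
a 262 209 227 201 220
-98 18 g [4. 6. 7.] l [-16.   3.  18.]
-91 17 g [2. 3. 5.] l [-16.   4.  23.]
-84 20 g [-1.  1.  2.] l [-16.  -2.  22.]
-77 52 g [-2.  2. 11.] l [-20.   2.  23.]
-70 29 g [-3.  5. 17.] l [-20.   3.  23.]
-63 20 g [-4. -0. 16.] l [-20.   0.  17.]
-56 17 g [-7. -3.  9.] l [-14.   0.  21.]
-49 21 g [-10.  -6.   5.] l [-14.   2.  20.]
-42 19 g [-11.  -8.  -0.] l [-14.   4.  18.]
-35 17 g [-13.  -8.  -1.] l [-17.   1.  20.]
-28 22 g [-16. -12.  -4.] l [-17.   0.  19.]
-21 7 g [-16. -13. -10.] l [-1. 10. 16.]
0.0009968762231093065
the job is handed in; nothing more can be done
None
```

I tightened the cap in the socket, lifted the cartridge out and handed it in at about 12 s, held still in front of the inspection camera. No verdict came back.

**How it was done:** I turned the cap clockwise about 1.1 rad, until the moment about the vertical jumped to +0.33–0.45 N m at the stop. The arm can only turn about the vertical. So I got the lean by raising the foot partway, pressing it against the socket wall and letting the cartridge pivot in a light grip. I then gripped it at 40 N and carried it to the camera.

**Last checks:**

| Check | Cartridge | Camera |
|---|---|---|
| Lean | about 17° | 16–19.6°, depending on the fit |
| Facing direction | about 63° | about 62.5–63.5° |

- **Position:** the glass should be within about 5 mm of the focus point. My two focus estimates differed by about 5 mm in height, and I placed it between them.
- **Stillness and grip:** joint speeds were under 0.001 rad/s, and the fingers were closed on the cap at 42.7 mm.

**Not checked directly:** after the lift I did not see the cap's rib or the glass face. That the cap is still tight rests on the moment felt at the stop. I did not re-measure the other cartridge or the bystanders at the end, but no contact force appeared along the way.

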